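Press a bush home on the small rack press and hold it

ROBOT

A 6-joint arm with a two-finger parallel gripper is mounted at the origin on a cart in front of the work surface, level with it; the furniture and walls round the work are solid. World frame = base frame: x ahead of the robot, y to its left, z up, the work surface at z = 0. Lengths are in m, angles in rad, forces in N, time in s.
With the tool pointing down it reaches from about 0.325 to 0.9 m from the base axis. Payload 3.5 kg.
Tool frame: the origin (TCP) lies at the very end of the fingers, on their centre line; the grasp point (between the pads) lies 19 mm behind it; z points along the fingers, y is the direction in which the jaws open and shut (so a half turn about z gives the same grasp; the last joint's range is limited). The gripper opens to 85 mm and grips with 20 to 120 N. Pads are 22 mm wide; open, the fingers measure 114 mm over their backs; the gripper's body (76 mm by 85 mm) begins 54 mm behind the grasp point. The pads swing forward as they close: fully open they stand 13 mm farther back than shut.
Start: joints at [-1.227, 0.276, -0.026, 1.268, 0, 1.467], TCP at [0.27, -0.564, 0.231] pointing down, gripper open.
Joint ranges: [-3.12, 3.12], [-0.85, 1.88], [-1.08, 1.24], [-1.95, 2.15], [-1.57, 1.53], [-3.14, 3.14]. Speed limits (rad/s): [2.57, 2.57, 3.14, 3.14, 3.14, 3.14].

INTERFACE

Orientations are given as a rotation vector (axis times angle).
In Python, from bench import r gives the robot as it stands.
- The arm moves only by the shell command python3 -m jog 'ROWS' [FORCE]. ROWS is JSON, a list of rows, each a list of 7 numbers: the shift along the tool's x, y, z in units of 0.05 m (1.0 is 0.05 m), then the turn, a rotation vector about the tool's x, y, z in units of 0.1 rad (1.0 is 0.1 rad), then the opening, from -1 (shut) to 1 (fully open). A call has exactly 10 rows; each row shifts and turns the commanded pose from where the row before left it, along the tool's axes as they then stand; what a row does not reach is not made up. A row lasts 1/12 s, in which the tool goes at most 41.7 mm and 7.16 degrees, less where a joint would pass 70% of its speed; a pose out of reach is approached as far as the arm can. A call with a number of a shift or a turn outside -1 to 1 is refused whole. A call with a gripper value outside its range is refused whole. The fingers move at their own pace and stop on an object; FORCE is the grip in N (left out, the last holds). Time passes only in rows, so rows that do not move let the fingers close, or fill a call up. It gives the time, the measured TCP pose, the force and the opening at its end, in the units of the state.
- r.sense(): the state, without advancing time (a new reading comes with each control period).
- r.grab_frame(name): name is "scene" or "top"; returns the picture (420x560x3 uint8, red, green, blue); there is no depth.
- r.camera_params(name): a dict with "camera_matrix" (3x3 intrinsics, pixels), "T" (4x4, takes a point from camera to world coordinates). Camera axes: x right, y up, looking along -z (the intrinsics and any distortion apply to the point x, -y, -z); pixel columns grow to the right and rows downward; lengths in m; the calibration is good to about 2 mm. A picture is of the moment at which its call begins. camera_params takes no time and is no camera call.
- r.close_job(): hands the job in, once; it reports no verdict.
The state is a dict: "time": time; "joint_pos": joint angles; "qd": joint speeds; "tau": joint torques, N m; "tcp_pos": TCP position; "tcp_rot": TCP orientation; "contact_force": force on the tool from outside, world axes, zero at the start; "moment": the same for the moment, N m; "width": opening from 0.0 (shut) to 1.0 (fully open).
Only numpy, scipy, OpenCV 4.12 (cv2) and the standard library are available. Lean on these libraries where they do the work, as an engineer would, in place of code of your own. Each camera call takes 0.05 s, during which the arm holds its last target.

TASK

A brass bush has been started in the aluminium housing on the small hand press, but the cross slide still stands off to the left where it was loaded. With the safety catch still on, turn the black knob until the slide's pointer stands at the fixed steel index (so the bush is under the punch); then flip the catch all the way over to free the lever, take the lever by its ball, pull it forward to its stop so that the bush goes home, and finish still holding the ball there with the fingers while the retaining compound grips: the lever springs back if let go. Leave the other things on the bench where they are.

Things in the scene. Friction and masses are not known exactly. Their poses are not given: they have to be found in the camera images.
- press: small grey cast rack press screwed to the bench, front towards the robot. Origin: on the bench top below the punch axis; press axes: x to the back, y to the left seen from its front, z up. Base plate 245 mm deep (x -150 to +95), 154 mm wide (y -62 to +92), 18 mm high; column at the back; head 60 mm wide (x -28 to +91, y -30 to +30, z 125 to 195 mm); catch on the left of the head, lever on its right, knob and scale at the front of the base
- knob_grip (a point): middle of the black knurled round pinion knob (38 mm diameter, its side runs from 51 to 77 mm above the bench, vertical axis, at x -108.5, y +60 mm of the press); this point is on its axis 66 mm above the bench. Anti-clockwise from above moves the cross slide to the left (press +y), clockwise to the right, 6 mm per radian; stiff friction of about 0.04 N m, it stays where it is left; the cross slide below it is 40 mm high
- knob (a joint): knob angle, rad, positive anti-clockwise from above, 0 when the pointer is exactly at the index (at the start 1.1 to 2.7); limits -1.0 and 3.3
- pointer_tip (a point): tip of the slim aluminium pointer (3 mm wide) on the front of the cross slide, 41 mm above the bench; moves with the slide along press y. It starts 7 to 16 mm to the left (+y) of the index
- index_mark (a point): end of the fixed index, a dark steel key 3 mm wide standing on the aluminium scale ledge at the front of the base (x -120, y -20 mm, 40 mm above the bench). Aligned means that the pointer tip has the same y as this point in the press axes (these are also this point's axes)
- carriage (a joint): cross slide with the clamped housing and bush, m: press-y offset of the pointer from the index, positive to the left, 0 = bush under the punch
- catch_tab (a point): middle of the ribbed finger tab of the safety catch, a dark steel strap on top left of the head. The tab is 12 mm wide (press x), 30 mm long (from 39 to 69 mm from the pivot; this point is 56 mm from it), 10 mm thick; with the catch on it points to press +y (left), level, 204 mm above the bench, free air below it
- catch_axis (a point): pivot of the catch (axis along press x) on top of the head, x +25, y +22 mm of the press, 203 mm above the bench
- catch (a joint): catch angle, rad: 0 = on (its nose sits between two lugs of the lever's locking disc and blocks the lever); lifting the tab swings it up and over to the right (towards press -y) to its stop at 1.9, tab pointing up at 1.57; the nose is clear of the lugs above about 0.6; light friction (0.03 N m), it stays where it is left
- lever_ball: black plastic ball, 32 mm diameter, on the end of the steel lever (rod 12 mm thick, entering from below; the ball can revolve on it); origin at its centre. It moves in the vertical plane y = -68 mm of the press on a 115 mm radius about lever_axis. At rest it leans 0.25 rad back (x +53, 271 mm above the bench); at the stop it leans 0.75 rad forward, towards the front of the press (x -53, 244 mm above the bench)
- lever_axis (a point): point on the lever's pivot axis (along press y) in the plane of the lever, x +25, y -68 mm of the press, 160 mm above the bench
- lever (a joint): lever angle, rad: 0 = back at rest, 1.0 = pulled forward to its stop (leans (lever - 0.25) rad forward of upright). A return spring pulls it back to 0: about 4 N at the ball at the start, 6 N at the stop, and about 2 N more while the bush is moving. With the catch on it has less than 0.1 rad of play
- bush (a joint): how far the brass bush (14 mm diameter) has been pressed down into the housing, m: 0 = standing 8 mm proud of the housing's boss, 0.008 = flush. The punch meets it at lever 0.5 rad
- the_hand_sealer: blue bag sealer to the right of the press, not part of the job, fixed: 100 mm (x) by 370 mm (y); its lever stands raised, up to about 240 mm above the bench at its right (-y) end; keep clear. Origin under the middle of its base. On the other side, near world x 0.40, y 0.50, a lamp stand rises from the bench edge, leaning away to the left
- glue_bottle: bystander: white glue bottle with red needle cap, 36 mm diameter, 96 mm high; origin under its centre
- spare_housing: bystander: spare aluminium housing without bush, 46 x 48 mm, 24 mm high; origin under its centre
- box_slim: bystander: slim flat carton, 52 x 140 mm, 23 mm high; origin under its centre
- tweezers_2: bystander: steel tweezers 122 mm long; origin under its middle

How it is judged:
By the outcome, as a careful person would: the job done as asked, in the order asked, and still so for the second after the job is handed in, while the arm keeps its last pose, push and grip.
It also fails if it takes over 72 s, if anything falls off the work surface, if the arm or the gripper's body presses on something with over 40 N, if the wrist force passes 120 N, or if a joint passes its speed limit or range.

## Working session

There is one attempt and no reset: what is moved stays moved. The work goes in short steps, Python scripts to look and compute and a shell command to move; the robot and the scene stay as the last step left them, time stands still between calls to the robot, and variables do not carry over. Pictures are saved under pics/ and viewed, and the job is handed in when it is done.

```bash
ls -la; mkdir -p pics; python3 - <<'E'
from bench import r
import cv2
print(r.sense())
for n in("scene","top"):
    im=r.grab_frame(n); cv2.imwrite(f"pics/{n}0.png",im[:,:,::-1]); p=r.camera_params(n); print(n,p)
E
```

```text
total 12
drwxr-xr-x  3 agent agent 4096 Dec  7 00:59 .
drwxr-xr-x 23 root  root  4096 Dec  7 00:59 ..
drwxr-xr-x  2 agent agent 4096 Dec  7 00:59 pics
{'time': 0.0, 'joint_pos': array([-1.22741167e+00,  2.77151346e-01, -2.79243622e-02,  1.26799264e+00,
       -3.87158029e-05,  1.46739018e+00]), 'qd': array([ 0.00045495, -0.00071421, -0.00107236,  0.00032357, -0.00044752,
        0.00014876]), 'tau': array([-1.35881008e-03, -4.45504940e+01,  2.95204085e+01,  1.65165839e-02,
       -1.58680723e-04, -1.24517194e-05]), 'tcp_pos': array([ 0.26975333, -0.56290471,  0.23012783]), 'tcp_rot': array([-3.06133158e+00, -6.95495824e-01,  4.87228575e-04]), 'contact_force': array([ 0.28296855,  0.3627335 , -0.71775037]), 'moment': array([ 0.00847791, -0.01022171,  0.01386453]), 'width': 0.9988089106808928}
scene {'camera_matrix': array([[439.33959545,   0.        , 272.2411093 ],
       [  0.        , 439.33959545, 206.04481962],
       [  0.        ,   0.        ,   1.        ]]), 'T': array([[-0.40943339,  0.56196925, -0.71871751, -0.20798718],
       [-0.91212242, -0.23493232,  0.3359159 ,  0.50652788],
       [ 0.01992444,  0.79309354,  0.60877389,  0.81672374],
       [ 0.        ,  0.        ,  0.        ,  1.        ]])}
top {'camera_matrix': array([[424.29728591,   0.        , 286.58606491],
       [  0.        , 424.29728591, 208.15145507],
       [  0.        ,   0.        ,   1.        ]]), 'T': array([[ 0.02918882,  0.99565959, -0.08837422,  0.44048463],
       [-0.99942595,  0.03059142,  0.01455834,  0.16499289],
       [ 0.01719864,  0.08789854,  0.99598095,  1.4036621 ],
       [ 0.        ,  0.        ,  0.        ,  1.        ]])}
```

View pics/scene0.png

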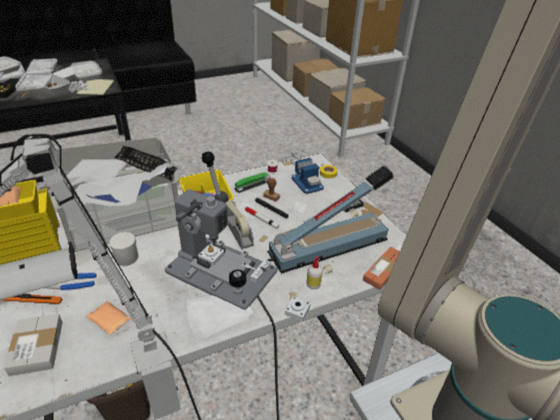

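View pics/top0.png

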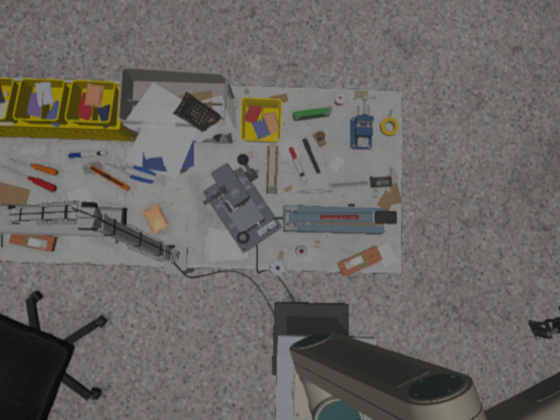

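```bash
python3 - <<'E'
import cv2
a=cv2.imread("pics/scene0.png"); b=cv2.imread("pics/top0.png")
cv2.imwrite("pics/s1.png",cv2.resize(a[140:320,150:290],None,fx=4,fy=4,interpolation=cv2.INTER_CUBIC)[:600] if 0 else cv2.resize(a[145:310,155:285],None,fx=3.6,fy=3.6,interpolation=cv2.INTER_CUBIC))
cv2.imwrite("pics/t1.png",cv2.resize(b[140:265,190:310],None,fx=4.8,fy=4.8,interpolation=cv2.INTER_CUBIC))
E
```

```text
(no output)
```

View pics/s1.png

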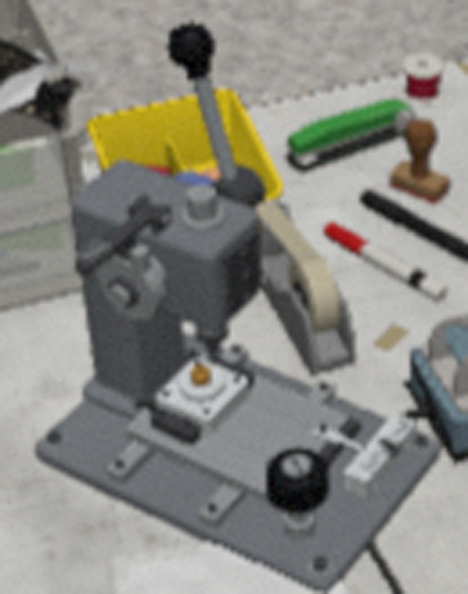

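View pics/t1.png

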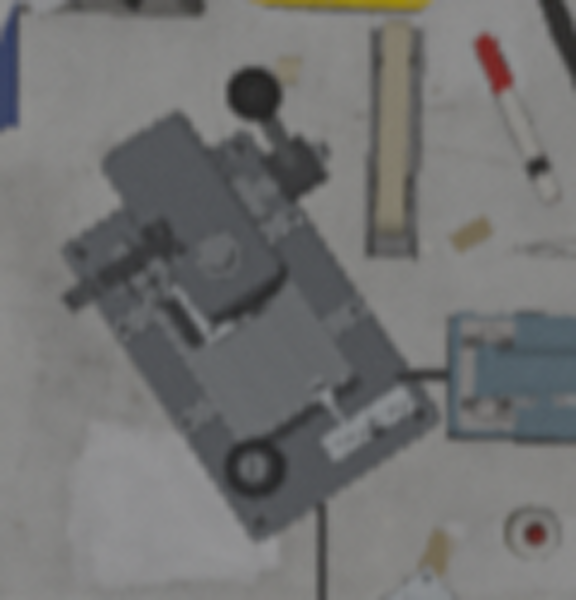

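```bash
cat > h.py <<'E'
import numpy as np
from bench import r
from scipy.optimize import least_squares
from scipy.spatial.transform import Rotation as R
P={n:r.camera_params(n) for n in("scene","top")}
def proj(n,p):
    K=P[n]["camera_matrix"];T=P[n]["T"]
    c=(np.atleast_2d(p)-T[:3,3])@T[:3,:3]
    c=c*[1,-1,-1]; u=c@K.T
    return u[:,:2]/u[:,2:]
def ray(n,uv):
    K=P[n]["camera_matrix"];T=P[n]["T"]
    d=np.linalg.solve(K,[uv[0],uv[1],1])*[1,-1,-1]
    return T[:3,3],T[:3,:3]@d
def atz(n,uv,z):
    o,d=ray(n,uv); return o+d*(z-o[2])/d[2]
def W(pose,p):
    p=np.atleast_2d(p);c,s=np.cos(pose[2]),np.sin(pose[2])
    return np.c_[pose[0]+c*p[:,0]-s*p[:,1],pose[1]+s*p[:,0]+c*p[:,1],p[:,2]]
E
python3 - <<'E'
from h import *
S=lambda x,y:(x/3.6+155-.36,y/3.6+145-.36)
Tt=lambda x,y:(x/4.8+190-.4,y/4.8+140-.4)
obs=[("scene",S(190,46),(.053,-.068,.271)),("scene",S(297,468),(-.1085,.06,.073)),
("top",Tt(254,93),(.053,-.068,.271)),("top",Tt(255,467),(-.1085,.06,.077)),
("top",Tt(75,298),(.025,.089,.206)),("top",Tt(258,541),(-.150,.092,.018)),("top",Tt(440,413),(-.15,-.062,.018)),
("scene",S(325,588),(-.15,.092,.018)),("scene",S(38,450),(.095,.092,.018)),("scene",S(440,452),(-.15,-.062,.018))]
f=lambda q:np.concatenate([proj(n,W(q,p))[0]-uv for n,uv,p in obs])
q=least_squares(f,[.45,.25,-.5],loss="soft_l1")
print(q.x,q.fun.reshape(-1,2).round(2) )
x=q.x;np.save("pose.npy",x)
g={k:W(x,p)[0].round(4) for k,p in dict(knob=(-.1085,.06,.066),index=(-.12,-.02,.04),tab=(.025,.078,.204),piv=(.025,.022,.203),ball=(.053,-.068,.271),ballstop=(-.053,-.068,.244)).items()};print(g)
for n in("scene","top"):
  print(n,proj(n,W(x,(-.12,-.02,.04))),proj(n,W(x,[(-.12,-.02+d,.041) for d in (0,.007,.016)])))
E
```

```text
[0.58712971 0.29390995 0.62796681] [[-0.32 -0.31]
 [-0.57  0.26]
 [ 0.51  0.29]
 [ 0.27  0.04]
 [-0.95  1.02]
 [ 0.11  1.16]
 [ 1.44  1.09]
 [-0.24 -0.75]
 [-2.89 -2.01]
 [ 0.66 -4.26]]
{'knob': array([0.4641, 0.2787, 0.066 ]), 'index': array([0.5018, 0.2072, 0.04  ]), 'tab': array([0.5615, 0.3717, 0.204 ]), 'piv': array([0.5944, 0.3264, 0.203 ]), 'ball': array([0.67 , 0.27 , 0.271]), 'ballstop': array([0.5842, 0.2077, 0.244 ])}
scene [[258.82998093 265.58355948]] [[258.83052507 265.29526657]
 [257.35064642 267.0464995 ]
 [255.42823069 269.32141424]]
top [[266.70253333 226.0667139 ]] [[266.69335095 226.05243193]
 [264.88519194 227.280311  ]
 [262.55867507 228.86019493]]
```

```bash
python3 - <<'E'
import cv2
a=cv2.imread("pics/scene0.png"); b=cv2.imread("pics/top0.png")
A=cv2.resize(a[250:285,235:277],None,fx=9,fy=9,interpolation=cv2.INTER_CUBIC)
B=cv2.resize(b[212:247,240:282],None,fx=9,fy=9,interpolation=cv2.INTER_CUBIC)
cv2.imwrite("pics/z0.png",cv2.hconcat([A,B]))
E
```

```text
(no output)
```

View pics/z0.png

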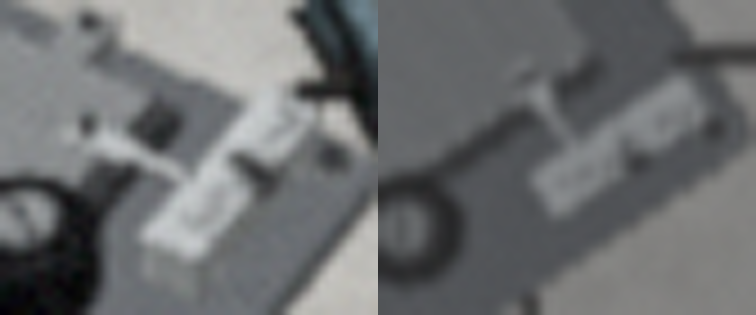

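```bash
python3 - <<'E'
from h import *
x=np.load("pose.npy");c,s=np.cos(x[2]),np.sin(x[2])
def pr(n,uv,z):
    d=atz(n,uv,z)[:2]-x[:2]; return np.array([c*d[0]+s*d[1],-s*d[0]+c*d[1]]).round(4)
print("scene tip",pr("scene",(255.5,269.6),.041),"idx",pr("scene",(261.6,267.6),.04))
print("top tip",pr("top",(261.3,227.7),.041),"idx",pr("top",(267.9,228.8),.04))
E
```

```text
scene tip [-0.1206 -0.0033] idx [-0.1294 -0.0176]
top tip [-0.1146 -0.0027] idx [-0.1294 -0.0183]
```

```bash
cat >> h.py <<'E'
def plan(dp,turn,n,rv=None):
    """world shift dp, turn about tool z total, n rows -> rows"""
    Rm=R.from_rotvec(r.sense()["tcp_rot"] if rv is None else rv)
    out=[]
    for i in range(n):
        v=Rm.inv().apply(np.array(dp)/n)/.05
        out.append([*v.round(2).tolist(),0,0,round(turn/n/.1,3)])
        Rm=Rm*R.from_rotvec([0,0,turn/n])
    for i in range(0,n,10): print(*[str([*o,1]).replace(" ","") for o in out[i:i+10]],sep=",")
    return Rm.as_rotvec()
def st():
    s=r.sense(); Rm=R.from_rotvec(s["tcp_rot"]).as_matrix()
    print(round(s["time"],2),"pos",s["tcp_pos"].round(4),"z",Rm[:,2].round(3),"psi",np.arctan2(Rm[1,0],Rm[0,0]).round(3),"F",s["contact_force"].round(1),"M",s["moment"].round(2),"w",round(s["width"],3),"q",s["joint_pos"].round(2))
E
python3 - <<'E'
from h import *
p=r.sense()["tcp_pos"];print(p)
rv=r.sense()["tcp_rot"]
rv=plan([0,0,.10],-.4,4,rv); 
rv=plan(np.array([.464,.2785,.33])-p-[0,0,.1],-2.8,28,rv)
E
```

```text
[ 0.26978128 -0.56295563  0.23024216]
[0.0,-0.0,-0.5,0,0,-1.0,1],[0.0,-0.0,-0.5,0,0,-1.0,1],[0.0,-0.0,-0.5,0,0,-1.0,1],[0.0,-0.0,-0.5,0,0,-1.0,1]
[0.54,-0.29,0.0,0,0,-1.0,1],[0.57,-0.24,0.0,0,0,-1.0,1],[0.59,-0.18,0.0,0,0,-1.0,1],[0.6,-0.12,0.0,0,0,-1.0,1],[0.61,-0.06,0.0,0,0,-1.0,1],[0.62,0.0,0.0,0,0,-1.0,1],[0.61,0.06,0.0,0,0,-1.0,1],[0.6,0.12,0.0,0,0,-1.0,1],[0.59,0.18,0.0,0,0,-1.0,1],[0.57,0.24,0.0,0,0,-1.0,1]
[0.54,0.3,0.0,0,0,-1.0,1],[0.51,0.35,0.0,0,0,-1.0,1],[0.47,0.4,0.0,0,0,-1.0,1],[0.43,0.44,0.0,0,0,-1.0,1],[0.38,0.48,0.0,0,0,-1.0,1],[0.33,0.52,0.0,0,0,-1.0,1],[0.28,0.55,0.0,0,0,-1.0,1],[0.22,0.58,0.0,0,0,-1.0,1],[0.16,0.59,0.0,0,0,-1.0,1],[0.1,0.61,0.0,0,0,-1.0,1]
[0.04,0.62,0.0,0,0,-1.0,1],[-0.02,0.62,0.0,0,0,-1.0,1],[-0.08,0.61,0.0,0,0,-1.0,1],[-0.14,0.6,0.0,0,0,-1.0,1],[-0.2,0.58,0.0,0,0,-1.0,1],[-0.26,0.56,0.0,0,0,-1.0,1],[-0.31,0.53,0.0,0,0,-1.0,1],[-0.36,0.5,0.0,0,0,-1.0,1]
```

```bash
python3 -m jog '[[0,0,-0.5,0,0,-1,1],[0,0,-0.5,0,0,-1,1],[0,0,-0.5,0,0,-1,1],[0,0,-0.5,0,0,-1,1],[0.54,-0.29,0,0,0,-1,1],[0.57,-0.24,0,0,0,-1,1],[0.59,-0.18,0,0,0,-1,1],[0.6,-0.12,0,0,0,-1,1],[0.61,-0.06,0,0,0,-1,1],[0.62,0,0,0,0,-1,1]]'
python3 -m jog '[[0.61,0.06,0,0,0,-1,1],[0.6,0.12,0,0,0,-1,1],[0.59,0.18,0,0,0,-1,1],[0.57,0.24,0,0,0,-1,1],[0.54,0.3,0,0,0,-1,1],[0.51,0.35,0,0,0,-1,1],[0.47,0.4,0,0,0,-1,1],[0.43,0.44,0,0,0,-1,1],[0.38,0.48,0,0,0,-1,1],[0.33,0.52,0,0,0,-1,1]]'
python3 -c "from h import *;st()"
```

```text
time: 0.93
tcp_pos: [0.3115, -0.3821, 0.3307]
tcp_rot: [-2.349, -2.084, -0.0]
contact_force: [1.3, 0.6, 0.8]
width: 1.003
time: 1.77
tcp_pos: [0.3798, -0.082, 0.331]
tcp_rot: [-1.063, -2.956, -0.0]
contact_force: [0.1, -0.3, 0.4]
width: 0.997
1.77 pos [ 0.3798 -0.082   0.331 ] z [-0.  0. -1.] psi 2.451 F [ 0.1 -0.3  0.4] M [-0.02 -0.02  0.04] w 0.997 q [-0.38 -0.19 -0.31  1.45  0.    0.31]
```

```bash
python3 -m jog '[[0.28,0.55,0,0,0,-1,1],[0.22,0.58,0,0,0,-1,1],[0.16,0.59,0,0,0,-1,1],[0.1,0.61,0,0,0,-1,1],[0.04,0.62,0,0,0,-1,1],[-0.02,0.62,0,0,0,-1,1],[-0.08,0.61,0,0,0,-1,1],[-0.14,0.6,0,0,0,-1,1],[-0.2,0.58,0,0,0,-1,1],[-0.26,0.56,0,0,0,-1,1]]'
python3 -m jog '[[-0.31,0.53,0,0,0,-1,1],[-0.36,0.5,0,0,0,-1,1],[0,0,0.6,0,0,0,1],[0,0,0.7,0,0,0,1],[0,0,0.7,0,0,0,1],[0,0,0.7,0,0,0,1],[0,0,0.3,0,0,0,1],[0,0,0,0,0,0,1],[0,0,0,0,0,0,1],[0,0,0,0,0,0,1]]'
python3 - <<'E'
from h import *
import cv2
st()
for n in("scene","top"): cv2.imwrite(f"pics/{n}2.png",r.grab_frame(n)[:,:,::-1])
a=cv2.imread("pics/scene2.png"); b=cv2.imread("pics/top2.png")
A=cv2.resize(a[190:300,190:300],None,fx=3.6,fy=3.6,interpolation=cv2.INTER_CUBIC)
B=cv2.resize(b[170:280,190:300],None,fx=3.6,fy=3.6,interpolation=cv2.INTER_CUBIC)
cv2.imwrite("pics/z2.png",cv2.hconcat([A,B]))
E
```

```text
time: 2.6
tcp_pos: [0.4496, 0.2185, 0.3308]
tcp_rot: [0.486, -3.103, 0.0]
contact_force: [0.3, -0.1, 0.6]
width: 1.004
time: 3.43
tcp_pos: [0.4644, 0.2773, 0.1827]
tcp_rot: [-0.785, 3.04, 0.001]
contact_force: [0.9, 0.1, 0.3]
width: 0.998
3.43 pos [0.4644 0.2773 0.1827] z [ 0.002  0.001 -1.   ] psi -2.636 F [0.9 0.1 0.3] M [-0.02 -0.06  0.  ] w 0.998 q [ 0.42  0.16 -0.28  1.13 -0.   -0.09]
```

View pics/z2.png

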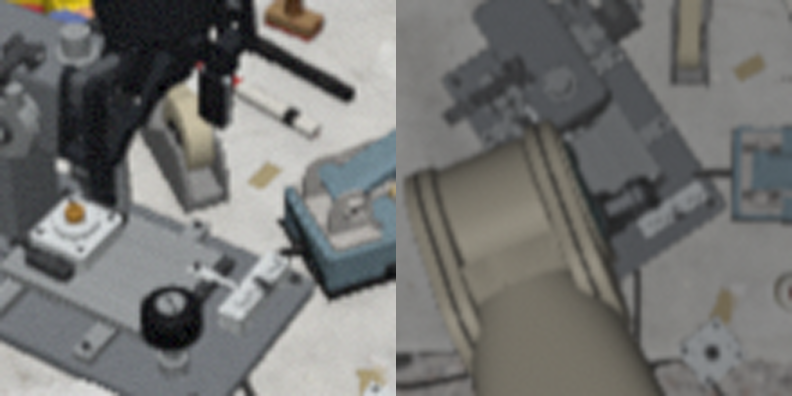

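```bash
python3 - <<'E'
from h import *
x=np.load("pose.npy")
print(proj("scene",W(x,[(-.1085,.06,.077),(-.1085,.06,.051)])), proj("scene",r.sense()["tcp_pos"]))
plan([0,.001,-.134],0,1)
E
```

```text
[[236.51715242 273.68111318]
 [236.84653601 281.46974109]] [[235.38679938 238.63794902]]
[0.0,0.02,2.68,0,0,0.0,1]
```

```bash
python3 -m jog '[[0,0,0.5,0,0,0,1],[0,0,0.6,0,0,0,1],[0,0,0.6,0,0,0,1],[0,0,0.5,0,0,0,1],[0,-0.02,0.35,0,0,0,1],[0,0,0.13,0,0,0,1],[0,0,0,0,0,0,0],[0,0,0,0,0,0,-0.4],[0,0,0,0,0,0,-0.4],[0,0,0,0,0,0,-0.4]]' 40
python3 -c "from h import *;st()"
```

```text
time: 4.37
tcp_pos: [0.4648, 0.2788, 0.0496]
tcp_rot: [-0.785, 3.039, 0.011]
contact_force: [-11.1, 16.0, 14.4]
width: 0.454
4.37 pos [0.4648 0.2788 0.0496] z [ 0.001  0.007 -1.   ] psi -2.636 F [-11.1  16.   14.4] M [ 3.33  2.34 -0.03] w 0.454 q [ 0.42  0.29 -0.43  0.85  0.01 -0.09]
```

```bash
python3 -m jog '[[0,0.03,0,0,0,0,-0.4],[0,0,0,0,0,0,-0.4],[0,0,0,0,0,0,-0.4],[0,0,0,0,0,0,-0.4],[0,0,0,0,0,0,-0.4],[0,0,0,0,0,0,-0.4],[0,0,0,0,0,0,-0.4],[0,0,0,0,0,0,-0.4],[0,0,0,0,0,0,-0.4],[0,0,0,0,0,0,-0.4]]'
python3 - <<'E'
from h import *
import cv2
st()
a=r.grab_frame("scene")[:,:,::-1]; cv2.imwrite("pics/scene3.png",a)
cv2.imwrite("pics/z3.png",cv2.resize(a[200:300,190:300],None,fx=6,fy=6,interpolation=cv2.INTER_CUBIC))
E
```

```text
time: 5.2
tcp_pos: [0.4645, 0.2794, 0.05]
tcp_rot: [-0.785, 3.038, 0.007]
contact_force: [-2.7, 1.5, 5.5]
width: 0.435
5.2 pos [0.4645 0.2794 0.05  ] z [ 0.003  0.005 -1.   ] psi -2.636 F [-2.7  1.5  5.5] M [ 0.67  0.63 -0.03] w 0.435 q [ 0.42  0.29 -0.43  0.85  0.   -0.09]
```

View pics/z3.png

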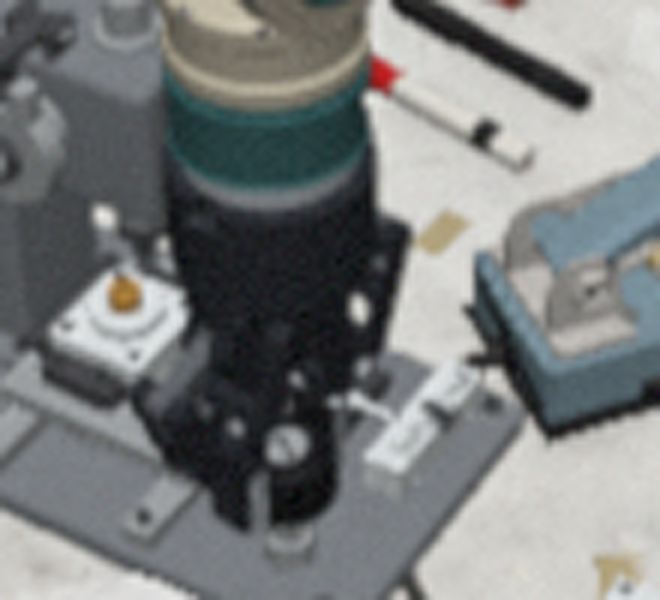

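```bash
for i in 1 2; do :; done; python3 -m jog '[[0,0,0,0,0,0.6,-0.5],[0,0,0,0,0,1,-0.5],[0,0,0,0,0,1,-0.5],[0,0,0,0,0,1,-0.5],[0,0,0,0,0,1,-0.5],[0,0,0,0,0,1,-0.5],[0,0,0,0,0,1,-0.5],[0,0,0,0,0,1,-0.5],[0,0,0,0,0,1,-0.5],[0,0,0,0,0,1,-0.5]]'
python3 -c "from h import *;st()"
python3 -m jog '[[0,0,0,0,0,1,-0.5],[0,0,0,0,0,1,-0.5],[0,0,0,0,0,1,-0.5],[0,0,0,0,0,1,-0.5],[0,0,0,0,0,1,-0.5],[0,0,0,0,0,1,-0.5],[0,0,0,0,0,1,-0.5],[0,0,0,0,0,1,-0.5],[0,0,0,0,0,0.4,-0.5],[0,0,0,0,0,0,-0.5]]'
python3 - <<'E'
from h import *
import cv2
st()
a=r.grab_frame("scene")[:,:,::-1]; cv2.imwrite("pics/scene4.png",a)
b=r.grab_frame("top")[:,:,::-1]
A=cv2.resize(a[245:290,235:285],None,fx=8,fy=8,interpolation=cv2.INTER_CUBIC)
B=cv2.resize(b[210:255,240:290],None,fx=8,fy=8,interpolation=cv2.INTER_CUBIC)
cv2.imwrite("pics/z4.png",cv2.hconcat([A,B]))
E
```

```text
time: 6.08
tcp_pos: [0.4646, 0.2775, 0.05]
tcp_rot: [0.715, 3.056, 0.001]
contact_force: [-2.9, -3.3, 8.1]
width: 0.438
6.08 pos [0.4646 0.2775 0.05  ] z [ 0.003  0.    -1.   ] psi 2.682 F [-2.9 -3.3  8.1] M [-0.37  0.37  0.05] w 0.438 q [ 0.42  0.29 -0.43  0.85 -0.    0.88]
time: 6.92
tcp_pos: [0.4633, 0.2763, 0.0499]
tcp_rot: [1.896, 2.502, -0.002]
contact_force: [-5.6, -5.8, 12.1]
width: 0.438
6.92 pos [0.4633 0.2763 0.0499] z [ 0.001 -0.003 -1.   ] psi 1.845 F [-5.6 -5.8 12.1] M [-1.07  0.73  0.02] w 0.438 q [ 0.42  0.29 -0.43  0.85 -0.    1.72]
```

View pics/z4.png

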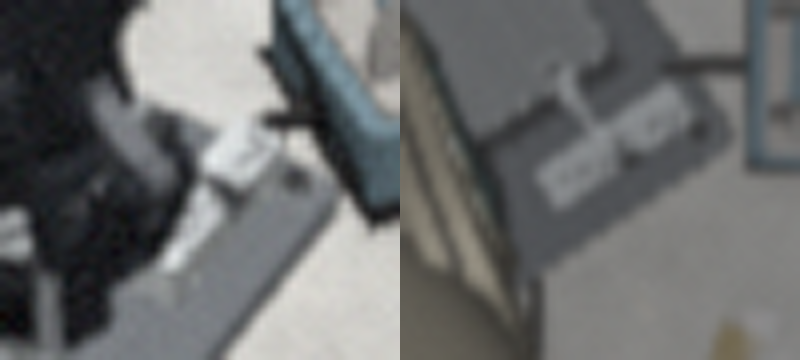

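```bash
cat >> h.py <<'E'
import cv2
def rect(n,k=4,z=.0405,x0=-.145,x1=-.095,y0=.02,y1=-.05,s=.00015):
    q=np.load("pose.npy"); im=np.mean([r.grab_frame(n).astype(np.float32) for _ in range(k)],0)
    nx=int((x1-x0)/s);ny=int((y0-y1)/s)
    X=x1-np.arange(nx)*s; Y=y0-np.arange(ny)*s
    yy,xx=np.meshgrid(Y,X)
    uv=proj(n,W(q,np.c_[xx.ravel(),yy.ravel(),np.full(xx.size,z)])).astype(np.float32)
    o=cv2.remap(im,uv[:,0].reshape(xx.shape),uv[:,1].reshape(xx.shape),cv2.INTER_CUBIC)
    return np.clip(o,0,255).astype(np.uint8)[:,:,::-1].copy(),X,Y
E
python3 -m jog '[[0,0,0,0,0,0.6,-0.5],[0,0,0,0,0,1,-0.5],[0,0,0,0,0,1,-0.5],[0,0,0,0,0,1,-0.5],[0,0,0,0,0,1,-0.5],[0,0,0,0,0,1,-0.5],[0,0,0,0,0,0.4,-0.5],[0,0,0,0,0,0,-0.5],[0,0,0,0,0,0,-0.5],[0,0,0,0,0,0,-0.5]]'
python3 - <<'E'
from h import *
st()
o,X,Y=rect("top"); o=cv2.resize(cv2.normalize(o,None,0,255,cv2.NORM_MINMAX),None,fx=1.6,fy=1.6)
for y in np.arange(.02,-.05,-.005):
    c=int((.02-y)/.00015*1.6); cv2.line(o,(c,0),(c,8),(0,0,255),1)
cv2.imwrite("pics/r5.png",o); print(o.shape)
E
```

```text
time: 7.85
tcp_pos: [0.462, 0.2763, 0.0499]
tcp_rot: [2.549, 1.833, -0.004]
contact_force: [-7.8, -4.0, 15.1]
width: 0.429
7.85 pos [0.462  0.2763 0.0499] z [-0.001 -0.003 -1.   ] psi 1.247 F [-7.8 -4.  15.1] M [-1.18  1.25 -0.08] w 0.429 q [ 0.42  0.29 -0.43  0.85 -0.    2.31]
(533, 746, 3)
```

View pics/r5.png

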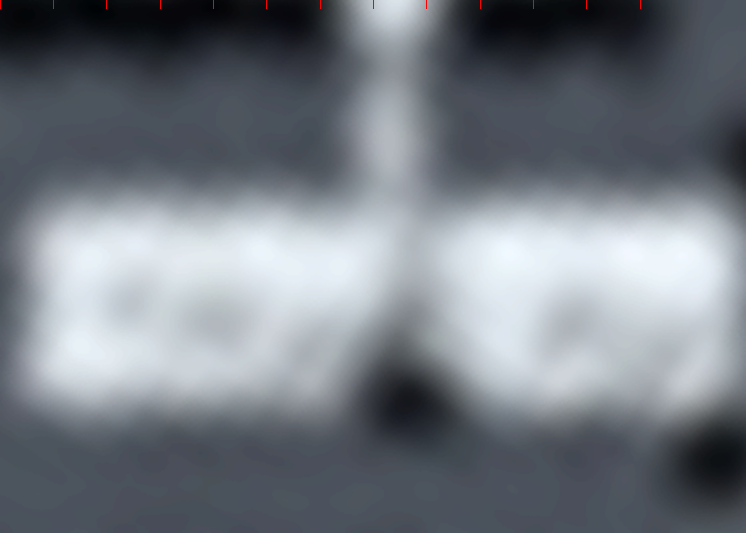

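```bash
cat >> h.py <<'E'
def meas():
    res={}
    o,X,Y=rect("top"); g=o.astype(float).mean(2)
    def cen(xa,xb,ya,yb,sg):
        m=g[(X<xa)&(X>xb)][:,(Y<ya)&(Y>yb)].mean(0); y=Y[(Y<ya)&(Y>yb)]
        a=sg*m; base=np.interp(y,[y[-1],y[0]],[a[-5:].mean(),a[:5].mean()]); w=np.clip(a-base,0,None); w=np.where(w>.35*w.max(),w-.35*w.max(),0)
        return (w@y/w.sum()*1000).round(2)
    # coarse pointer
    m=g[(X<-.101)&(X>-.112)].mean(0);yp=Y[np.argmax(np.where((Y<.015)&(Y>-.03),m,0))]
    print("pointer",[cen(a,a-.003,yp+.006,yp-.006,1) for a in(-.101,-.104,-.107,-.110)],"index",[cen(a,a-.003,-.011,-.027,-1) for a in(-.125,-.128,-.130)])
E
python3 -c "
from h import *
meas();meas()"
```

```text
pointer [np.float64(-16.63), np.float64(-16.33), np.float64(-16.47), np.float64(-16.54)] index [np.float64(-17.79), np.float64(-18.0), np.float64(-18.25)]
pointer [np.float64(-16.61), np.float64(-16.33), np.float64(-16.45), np.float64(-16.44)] index [np.float64(-17.81), np.float64(-18.02), np.float64(-18.27)]
```

```bash
python3 -m jog '[[0,0,0,0,0,0.5,-0.5],[0,0,0,0,0,1,-0.5],[0,0,0,0,0,0.8,-0.5],[0,0,0,0,0,0.2,-0.5],[0,0,0,0,0,0,-0.5],[0,0,0,0,0,0,-0.5],[0,0,0,0,0,0,-0.2],[0,0,0,0,0,0,0.2],[0,0,0,0,0,0,0.8],[0,0,0,0,0,0,0.8]]'
python3 - <<'E'
from h import *
st();meas();meas()
o,X,Y=rect("top",1); o=cv2.resize(cv2.normalize(o,None,0,255,cv2.NORM_MINMAX),None,fx=1.6,fy=1.6);cv2.imwrite("pics/r6.png",o)
E
```

```text
time: 9.28
tcp_pos: [0.4643, 0.2779, 0.0483]
tcp_rot: [2.759, 1.502, 0.004]
contact_force: [-0.2, -0.5, -0.2]
width: 0.845
9.28 pos [0.4643 0.2779 0.0483] z [ 0.002  0.001 -1.   ] psi 0.997 F [-0.2 -0.5 -0.2] M [-0.03  0.03 -0.  ] w 0.845 q [ 0.42  0.29 -0.43  0.85  0.    2.56]
pointer [np.float64(-18.24), np.float64(-18.16), np.float64(-18.34), np.float64(-18.18)] index [np.float64(-17.83), np.float64(-18.04), np.float64(-18.28)]
pointer [np.float64(-18.23), np.float64(-18.06), np.float64(-18.26), np.float64(-18.14)] index [np.float64(-17.81), np.float64(-18.0), np.float64(-18.25)]
```

View pics/r6.png

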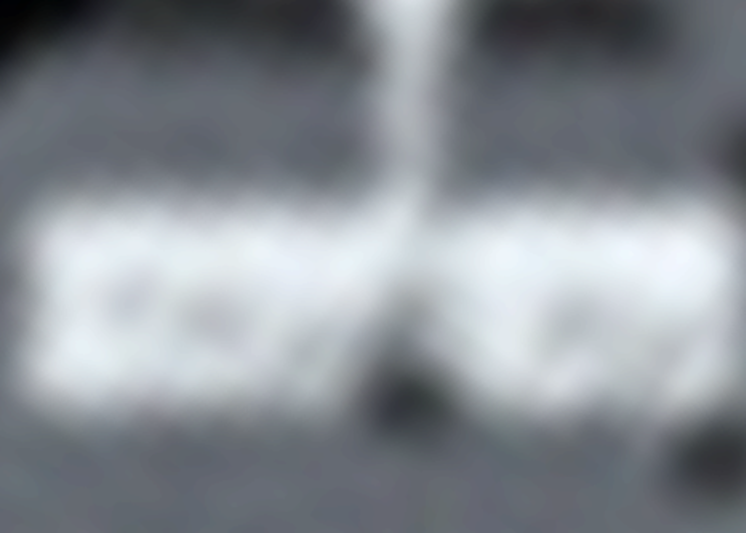

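```bash
python3 - <<'E'
from h import *
kw=dict(k=2,z=.207,x0=-.015,x1=.065,y0=.11,y1=0.0,s=.0002)
a,X,Y=rect("top",**kw); b,_,_=rect("scene",**kw)
o=np.vstack([a,b]);
for i in range(0,551,50): cv2.line(o,(i,0),(i,6),(0,0,255),1);cv2.line(o,(i,400),(i,406),(0,0,255),1)
for j in range(0,800,50): cv2.line(o,(0,j),(6,j),(0,0,255),1)
o=cv2.resize(o,None,fx=.75,fy=.75)
cv2.imwrite("pics/r7.png",o)
E
```

```text
(no output)
```

View pics/r7.png

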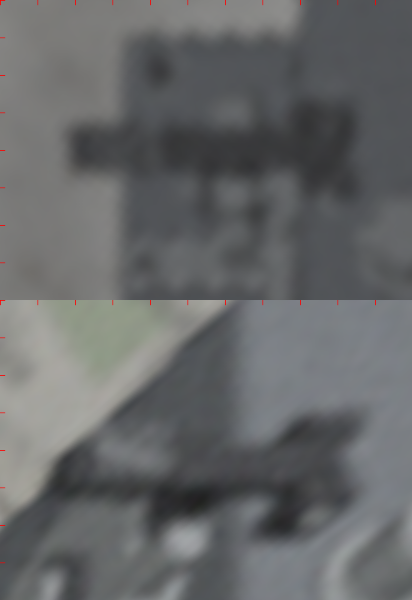

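```bash
python3 - <<'E'
from h import *
np.save("pose.npy",np.load("pose.npy")+[-.0026,0,0])
x=np.load("pose.npy"); print(W(x,[(.025,.078,.204),(.053,-.068,.271),(-.053,-.068,.244)]))
rv=r.sense()["tcp_rot"];p=r.sense()["tcp_pos"]
rv=(R.from_rotvec(rv)*R.from_rotvec([0,0,-.4])).as_rotvec()
plan([.559-p[0],.372-p[1],0],-.8,8,rv)
E
```

```text
[[0.55893525 0.37171691 0.204     ]
 [0.66736861 0.27002027 0.271     ]
 [0.5815909  0.2077452  0.244     ]]
[0.27,0.19,-0.0,0,0,-1.0,1],[0.25,0.22,-0.0,0,0,-1.0,1],[0.23,0.25,-0.0,0,0,-1.0,1],[0.2,0.27,-0.0,0,0,-1.0,1],[0.18,0.29,-0.0,0,0,-1.0,1],[0.15,0.3,-0.0,0,0,-1.0,1],[0.12,0.32,-0.0,0,0,-1.0,1],[0.08,0.33,-0.0,0,0,-1.0,1]
```

```bash
python3 -m jog '[[0,0,-0.5,0,0,0,0.6],[0,0,-0.8,0,0,0,0.2],[0,0,-0.8,0,0,-1,0.2],[0,0,-0.8,0,0,-1,0.2],[0,0,-0.8,0,0,-1,0.2],[0,0,-0.8,0,0,-1,0.2],[0,0,-0.3,0,0,0,0.2],[0,0,0,0,0,0,0.2],[0.27,0.19,0,0,0,-1,0.2],[0.25,0.22,0,0,0,-1,0.2]]'
python3 -m jog '[[0.23,0.25,0,0,0,-1,0.2],[0.2,0.27,0,0,0,-1,0.2],[0.18,0.29,0,0,0,-1,0.2],[0.15,0.3,0,0,0,-1,0.2],[0.12,0.32,0,0,0,-1,0.2],[0.08,0.33,0,0,0,-1,0.2],[0,0,0.5,0,0,0,0.2],[0,0,0.4,0,0,0,0.2],[0,0,0,0,0,0,0.2],[0,0,0,0,0,0,0.2]]'
python3 - <<'E'
from h import *
st()
a=r.grab_frame("scene")[:,:,::-1];b=r.grab_frame("top")[:,:,::-1]
A=cv2.resize(a[150:290,150:290],None,fx=2.8,fy=2.8,interpolation=cv2.INTER_CUBIC)
B=cv2.resize(b[140:280,170:310],None,fx=2.8,fy=2.8,interpolation=cv2.INTER_CUBIC)
cv2.imwrite("pics/z8.png",cv2.hconcat([A,B]))
x=np.load("pose.npy");print(proj("scene",W(x,(.025,.078,.204))))
E
```

```text
time: 10.77
tcp_pos: [0.4865, 0.3005, 0.2872]
tcp_rot: [-2.188, -2.254, 0.0]
contact_force: [0.7, -0.2, 0.0]
width: 0.597
time: 11.6
tcp_pos: [0.5578, 0.371, 0.2395]
tcp_rot: [-1.428, -2.794, 0.008]
contact_force: [0.1, 0.3, -0.3]
width: 0.599
11.6 pos [0.5578 0.371  0.2395] z [-0.005 -0.003 -1.   ] psi 2.197 F [ 0.1  0.3 -0.3] M [ 0.01 -0.04 -0.05] w 0.599 q [ 0.49  0.36  0.1   1.32 -0.    1.44]
[[180.13678163 216.59851435]]
```

View pics/z8.png

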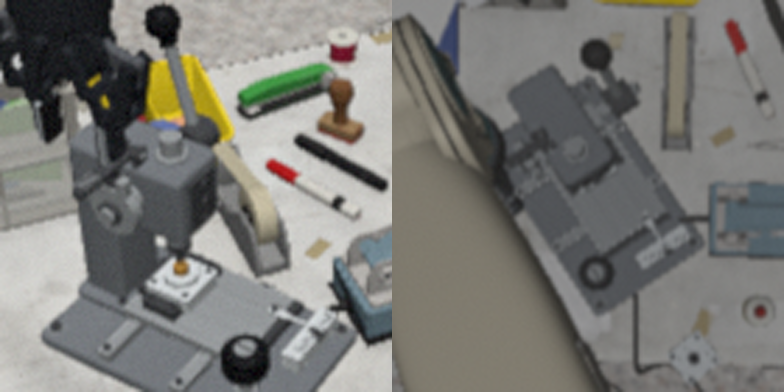

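```bash
python3 -c "
from h import *
p=r.sense()['tcp_pos'];plan([.5589-p[0],.3717-p[1],.187-p[2]],0,1)"
python3 -m jog '[[0.02,-0.01,0.3,0,0,0,0.2],[0,0,0.4,0,0,0,0.2],[0,0,0.3,0,0,0,0.2],[0,0,0.05,0,0,0,0.2],[0,0,0,0,0,0,-0.2],[0,0,0,0,0,0,-0.4],[0,0,0,0,0,0,-0.6],[0,0,0,0,0,0,-0.9],[0,0,0,0,0,0,-0.9],[0,0,0,0,0,0,-0.9]]' 30
python3 - <<'E'
from h import *
st()
a=r.grab_frame("scene")[:,:,::-1]
cv2.imwrite("pics/z9.png",cv2.resize(a[160:260,140:240],None,fx=6,fy=6,interpolation=cv2.INTER_CUBIC))
E
```

```text
[0.0,-0.01,1.12,0,0,0.0,1]
time: 12.53
tcp_pos: [0.5591, 0.3727, 0.1919]
tcp_rot: [1.429, 2.796, 0.003]
contact_force: [-2.4, -1.7, 6.3]
width: 0.13
12.53 pos [0.5591 0.3727 0.1919] z [ 0.002  0.001 -1.   ] psi 2.197 F [-2.4 -1.7  6.3] M [-0.27  0.38 -0.04] w 0.13 q [ 0.49  0.38  0.03  1.22 -0.    1.44]
```

View pics/z9.png

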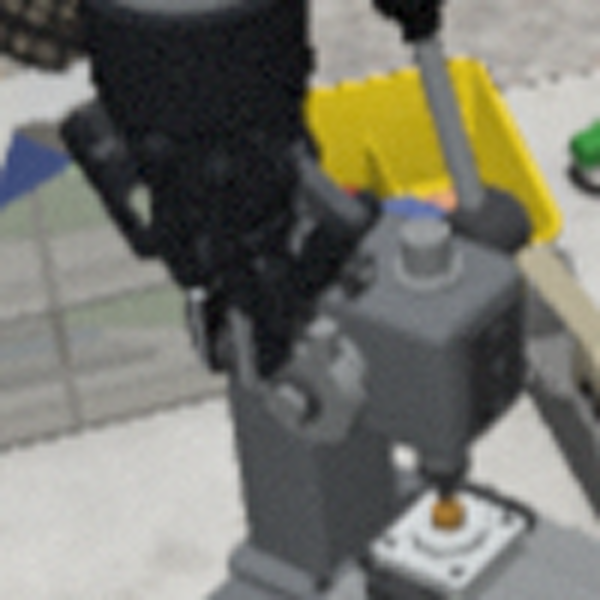

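```bash
python3 -m jog '[[-0.005,0,-0.106,0,0,0,-0.9],[-0.015,0,-0.106,0,0,0,-0.9],[-0.06,0,-0.204,0,0,0,-0.9],[-0.097,0,-0.189,0,0,0,-0.9],[-0.131,0,-0.167,0,0,0,-0.9],[-0.16,0,-0.139,0,0,0,-0.9],[-0.184,0,-0.107,0,0,0,-0.9],[0,0,0,0,0,0,-0.9],[0,0,0,0,0,0,-0.9],[0,0,0,0,0,0,-0.9]]'
python3 - <<'E'
from h import *
st()
a=r.grab_frame("scene")[:,:,::-1]
cv2.imwrite("pics/z10.png",cv2.resize(a[160:260,140:240],None,fx=6,fy=6,interpolation=cv2.INTER_CUBIC))
E
```

```text
time: 13.42
tcp_pos: [0.5783, 0.3457, 0.2424]
tcp_rot: [1.429, 2.795, 0.002]
contact_force: [1.3, 0.8, 3.2]
width: 0.131
13.42 pos [0.5783 0.3457 0.2424] z [ 0.003  0.    -1.   ] psi 2.196 F [1.3 0.8 3.2] M [ 0.31 -0.16 -0.  ] w 0.131 q [ 0.44  0.36  0.11  1.32 -0.    1.39]
```

View pics/z10.png

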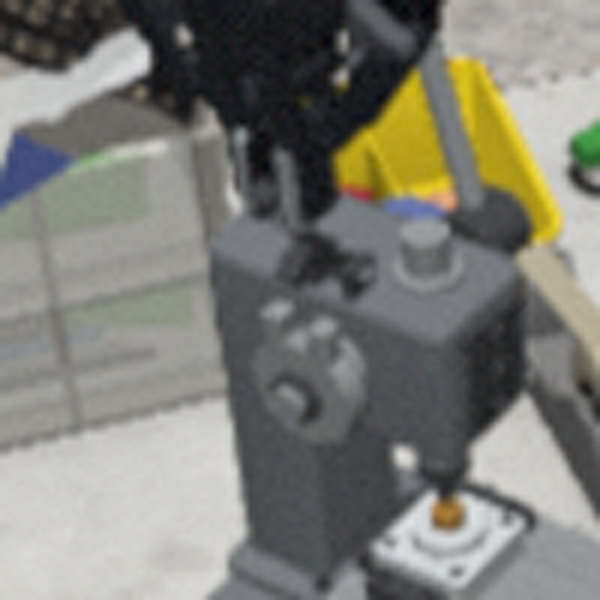

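```bash
python3 -m jog '[[-0.1,0,-0.035,0,0,0,-0.9],[-0.1,0,-0.035,0,0,0,-0.9],[-0.21,0,-0.031,0,0,0,-0.9],[-0.212,0,0.009,0,0,0,-0.9],[-0.207,0,0.049,0,0,0,-0.9],[-0.08,0,0.025,0,0,0,-0.9],[0,0,0,0,0,0,-0.9],[0,0,0,0,0,0,-0.9],[0,0,0,0,0,0,-0.9],[0,0,0,0,0,0,-0.9]]'
python3 - <<'E'
from h import *
st()
a=r.grab_frame("scene")[:,:,::-1]
cv2.imwrite("pics/z11.png",cv2.resize(a[160:260,140:240],None,fx=6,fy=6,interpolation=cv2.INTER_CUBIC))
x=np.load("pose.npy");p=r.sense()["tcp_pos"];c,s=np.cos(x[2]),np.sin(x[2]);d=p[:2]-x[:2];print(c*d[0]+s*d[1],-s*d[0]+c*d[1])
E
```

```text
time: 14.3
tcp_pos: [0.6049, 0.3089, 0.2438]
tcp_rot: [1.429, 2.795, 0.002]
contact_force: [0.4, 0.5, 7.2]
width: 0.115
14.3 pos [0.6049 0.3089 0.2438] z [ 0.003 -0.    -1.   ] psi 2.197 F [0.4 0.5 7.2] M [ 0.25  0.01 -0.01] w 0.115 q [ 0.38  0.37  0.12  1.32 -0.    1.32]
0.025335922057443522 0.00021113239093052683
```

View pics/z11.png

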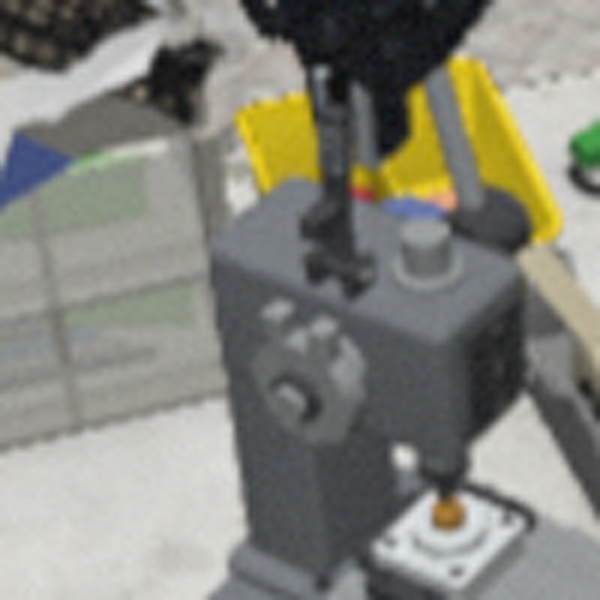

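```bash
python3 -m jog '[[-0.06,0,0.02,0,0,0,-0.9],[-0.06,0,0.02,0,0,0,-0.9],[0,0,0,0,0,0,-0.9],[0,0,0,0,0,0,-0.9],[0,0,0,0,0,0,-0.9],[0,0,0,0,0,0,-0.9],[0,0,0,0,0,0,-0.9],[0,0,0,0,0,0,-0.9],[0,0,0,0,0,0,-0.9],[0,0,0,0,0,0,-0.9]]'
python3 -c "from h import *;st()"
```

```text
time: 15.18
tcp_pos: [0.6091, 0.3033, 0.2421]
tcp_rot: [1.428, 2.793, 0.001]
contact_force: [1.4, -1.6, 6.0]
width: 0.098
15.18 pos [0.6091 0.3033 0.2421] z [ 0.004 -0.002 -1.   ] psi 2.196 F [ 1.4 -1.6  6. ] M [-0.18 -0.28  0.03] w 0.098 q [ 0.37  0.37  0.12  1.32 -0.    1.31]
```

```bash
python3 -m jog '[[0,0,0,0,0,0,-0.5],[0,0,0,0,0,0,-0.1],[0,0,0,0,0,0,0.1],[0,0,-0.3,0,0,0,0.1],[0,0,-0.6,0,0,0,0.1],[0,0,-0.7,0,0,0,0.1],[0,0,-0.3,0,0,-0.5,0.1],[0,0,0,0,0,-1,0.1],[0,0,0,0,0,-1,0.1],[0,0,0,0,0,-1,0.1]]'
python3 - <<'E'
from h import *
st()
a=r.grab_frame("scene")[:,:,::-1];b=r.grab_frame("top")[:,:,::-1]
A=cv2.resize(a[150:250,160:260],None,fx=4,fy=4,interpolation=cv2.INTER_CUBIC)
B=cv2.resize(b[150:250,190:290],None,fx=4,fy=4,interpolation=cv2.INTER_CUBIC)
cv2.imwrite("pics/z12.png",cv2.hconcat([A,B]))
x=np.load("pose.npy")
for t in(1.57,1.75,1.9): print(t,proj("scene",W(x,[(.025,.022+l*np.cos(t),.203+l*np.sin(t)) for l in(0,.069)])).round(1).tolist())
E
```

```text
time: 16.02
tcp_pos: [0.6074, 0.3041, 0.3344]
tcp_rot: [-0.913, -3.006, 0.002]
contact_force: [0.3, -0.5, 0.3]
width: 0.55
16.02 pos [0.6074 0.3041 0.3344] z [-0.001 -0.001 -1.   ] psi 2.552 F [ 0.3 -0.5  0.3] M [-0.03  0.01  0.06] w 0.55 q [ 0.37  0.35  0.28  1.51 -0.    0.96]
1.57 [[195.9, 203.8], [193.2, 178.9]]
1.75 [[195.9, 203.8], [196.7, 176.7]]
1.9 [[195.9, 203.8], [199.5, 175.5]]
```

View pics/z12.png

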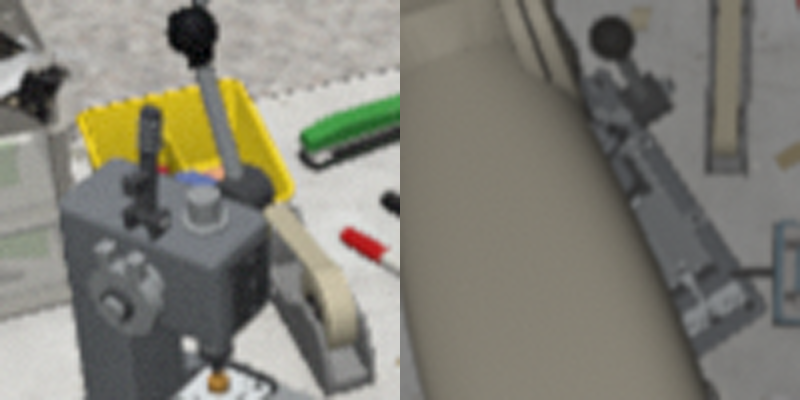

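```bash
python3 -m jog '[[0,0,0,0,0,1,-1],[0,0,0,0,0,1,-1],[0,0,0,0,0,1,-1],[0.2,0,0,0,0,0.5,-1],[0.5,0,0,0,0,0,-1],[0.4,0,0,0,0,0,-1],[0,0,0.6,0,0,0,-1],[0,0,0.7,0,0,0,-1],[0,0,0.5,0,0,0,-1],[0,0,0,0,0,0,-1]]'
python3 - <<'E'
from h import *
st()
x=np.load("pose.npy");p=r.sense()["tcp_pos"];c,s=np.cos(x[2]),np.sin(x[2]);d=p[:2]-x[:2];print(c*d[0]+s*d[1],-s*d[0]+c*d[1])
a=r.grab_frame("scene")[:,:,::-1]
cv2.imwrite("pics/z13.png",cv2.resize(a[160:260,140:240],None,fx=6,fy=6,interpolation=cv2.INTER_CUBIC))
E
```

```text
time: 16.95
tcp_pos: [0.5706, 0.3466, 0.2368]
tcp_rot: [-1.429, -2.789, 0.017]
contact_force: [-0.6, -0.4, -1.6]
width: 0.005
16.95 pos [0.5706 0.3466 0.2368] z [-0.012 -0.006 -1.   ] psi 2.195 F [-0.6 -0.4 -1.6] M [-0.01  0.07 -0.06] w 0.005 q [ 0.45  0.36  0.1   1.32 -0.    1.4 ]
0.01969442853806475 0.050839688592702145
```

View pics/z13.png

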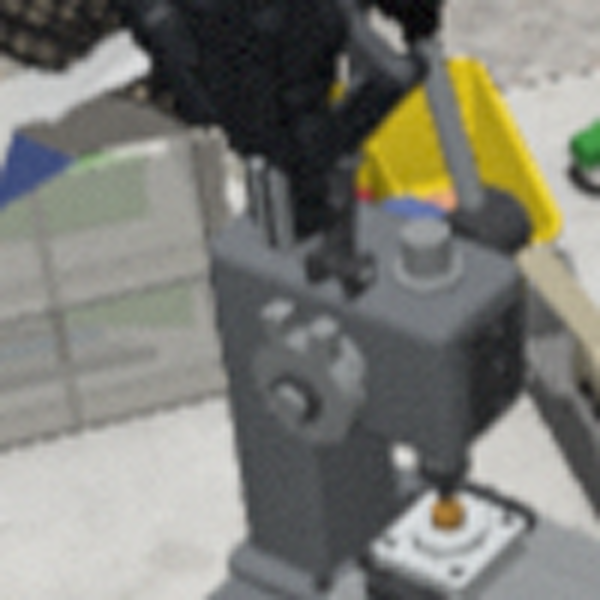

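```bash
python3 -m jog '[[-0.2,0.1,0,0,0,0,-1],[-0.25,0,0,0,0,0,-1],[-0.1,0,0,0,0,0,-1],[-0.1,0,0,0,0,0,-1],[0,0,0,0,0,0,-1],[0,0,0,0,0,0,-1],[0,0,0,0,0,0,-1],[0,0,0,0,0,0,-1],[0,0,0,0,0,0,-1],[0,0,0,0,0,0,-1]]'
cat >>h.py <<'E'
def pp():
    st();x=np.load("pose.npy");p=r.sense()["tcp_pos"];c,s=np.cos(x[2]),np.sin(x[2]);d=p[:2]-x[:2];print("press",(c*d[0]+s*d[1]).round(4),(-s*d[0]+c*d[1]).round(4),p[2].round(4), "Fy",-s*r.sense()["contact_force"][0]+c*r.sense()["contact_force"][1])
E
python3 -c "from h import *;pp()"
```

```text
time: 17.83
tcp_pos: [0.5985, 0.3277, 0.2472]
tcp_rot: [-1.428, -2.796, -0.011]
contact_force: [-2.7, 7.0, 2.0]
width: 0.0
17.83 pos [0.5985 0.3277 0.2472] z [ 0.001  0.007 -1.   ] psi 2.197 F [-2.7  7.   2. ] M [1.42 0.61 0.02] w 0.0 q [0.4  0.37 0.13 1.33 0.01 1.35]
press 0.0311 0.0191 0.2472 Fy 7.290415881820971
```

```bash
python3 - <<'E'
from h import *
A=[];b=[]
for n,uv in(("scene",(208.0,157.7)),("top",(242.5,159.0))):
    o,d=ray(n,uv);d/=np.linalg.norm(d);M=np.eye(3)-np.outer(d,d);A.append(M);b.append(M@o)
    print(n,atz(n,uv,.271))
print(np.linalg.lstsq(np.vstack(A),np.concatenate(b),rcond=None)[0])
rv=(R.from_rotvec(r.sense()["tcp_rot"])).as_rotvec()
p=W(np.load("pose.npy"),(.031,.030,0))[0];t=np.array([.6685,.2705,0])
plan(t-p,-1.57,16,rv)
E
```

```text
scene [0.66658595 0.26885218 0.271     ]
top [0.67064526 0.27145906 0.271     ]
[0.67023144 0.26981003 0.26944437]
[-0.12,0.03,-0.0,0,0,-0.981,1],[-0.13,0.02,-0.0,0,0,-0.981,1],[-0.13,0.0,-0.0,0,0,-0.981,1],[-0.13,-0.01,-0.0,0,0,-0.981,1],[-0.12,-0.02,-0.0,0,0,-0.981,1],[-0.12,-0.03,-0.0,0,0,-0.981,1],[-0.12,-0.04,-0.0,0,0,-0.981,1],[-0.11,-0.06,-0.0,0,0,-0.981,1],[-0.11,-0.07,-0.0,0,0,-0.981,1],[-0.1,-0.08,-0.0,0,0,-0.981,1]
[-0.09,-0.09,-0.0,0,0,-0.981,1],[-0.08,-0.09,-0.0,0,0,-0.981,1],[-0.07,-0.1,-0.0,0,0,-0.981,1],[-0.06,-0.11,-0.0,0,0,-0.981,1],[-0.05,-0.11,-0.0,0,0,-0.981,1],[-0.04,-0.12,-0.0,0,0,-0.981,1]
```

```bash
python3 -m jog '[[0.2,0,0,0,0,0,-1],[0,0,-0.5,0,0,0,-1],[0,0,-0.8,0,0,0,0],[0,0,-0.7,0,0,0,0.3],[-0.12,0.03,0,0,0,-0.98,0.3],[-0.13,0.02,0,0,0,-0.98,0.3],[-0.13,0,0,0,0,-0.98,0.3],[-0.13,-0.01,0,0,0,-0.98,0.3],[-0.12,-0.02,0,0,0,-0.98,0.3],[-0.12,-0.03,0,0,0,-0.98,0.3]]'
python3 -m jog '[[-0.12,-0.04,0,0,0,-0.98,0.3],[-0.11,-0.06,0,0,0,-0.98,0.3],[-0.11,-0.07,0,0,0,-0.98,0.3],[-0.1,-0.08,0,0,0,-0.98,0.3],[-0.09,-0.09,0,0,0,-0.98,0.3],[-0.08,-0.09,0,0,0,-0.98,0.3],[-0.07,-0.1,0,0,0,-0.98,0.3],[-0.06,-0.11,0,0,0,-0.98,0.3],[-0.05,-0.11,0,0,0,-0.98,0.3],[-0.04,-0.12,0,0,0,-0.98,0.3]]'
python3 - <<'E'
from h import *
pp()
a=r.grab_frame("scene")[:,:,::-1];b=r.grab_frame("top")[:,:,::-1]
A=cv2.resize(a[120:220,160:260],None,fx=4,fy=4,interpolation=cv2.INTER_CUBIC)
B=cv2.resize(b[130:230,190:290],None,fx=4,fy=4,interpolation=cv2.INTER_CUBIC)
cv2.imwrite("pics/z14.png",cv2.hconcat([A,B]))
p=r.sense()["tcp_pos"];plan([.6685-p[0],.2703-p[1],.2525-p[2]],0,1)
E
```

```text
time: 18.67
tcp_pos: [0.6218, 0.3075, 0.3459]
tcp_rot: [0.551, 3.091, -0.0]
contact_force: [-0.1, -0.1, 0.0]
width: 0.65
time: 19.5
tcp_pos: [0.6685, 0.2658, 0.3458]
tcp_rot: [-0.968, 2.987, -0.002]
contact_force: [-0.3, -0.1, -0.1]
width: 0.651
19.5 pos [0.6685 0.2658 0.3458] z [ 0.002 -0.001 -1.   ] psi -2.515 F [-0.3 -0.1 -0.1] M [ 0.01 -0.01 -0.04] w 0.651 q [ 0.29  0.42  0.42  1.56 -0.   -0.34]
press 0.0514 -0.072 0.3458 Fy 0.10300048279128508
[-0.05,0.08,1.86,0,0,0.0,1]
```

View pics/z14.png

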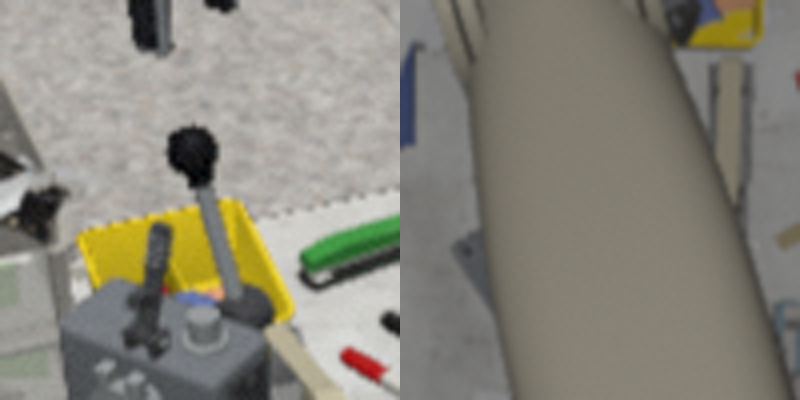

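```bash
python3 -m jog '[[-0.05,0.08,0.3,0,0,0,0.3],[0,0,0.6,0,0,0,0.3],[0,0,0.6,0,0,0,0.3],[0,0,0.3,0,0,0,0.3],[0,0,0.06,0,0,0,0.3],[0,0,0,0,0,0,0.1],[0,0,0,0,0,0,-0.1],[0,0,0,0,0,0,-0.5],[0,0,0,0,0,0,-0.5],[0,0,0,0,0,0,-0.5]]' 60
python3 - <<'E'
from h import *
pp()
a=r.grab_frame("scene")[:,:,::-1]
cv2.imwrite("pics/z15.png",cv2.resize(a[120:220,160:260],None,fx=6,fy=6,interpolation=cv2.INTER_CUBIC))
E
```

```text
time: 20.43
tcp_pos: [0.6696, 0.27, 0.2545]
tcp_rot: [-0.959, 2.986, -0.006]
contact_force: [1.4, -4.5, 1.3]
width: 0.339
20.43 pos [0.6696 0.27   0.2545] z [ 0.006 -0.002 -1.   ] psi -2.52 F [ 1.4 -4.5  1.3] M [-0.94 -0.42 -0.07] w 0.339 q [ 0.3   0.44  0.25  1.38 -0.   -0.33]
press 0.0548 -0.0693 0.2545 Fy -4.491261713517838
```

View pics/z15.png

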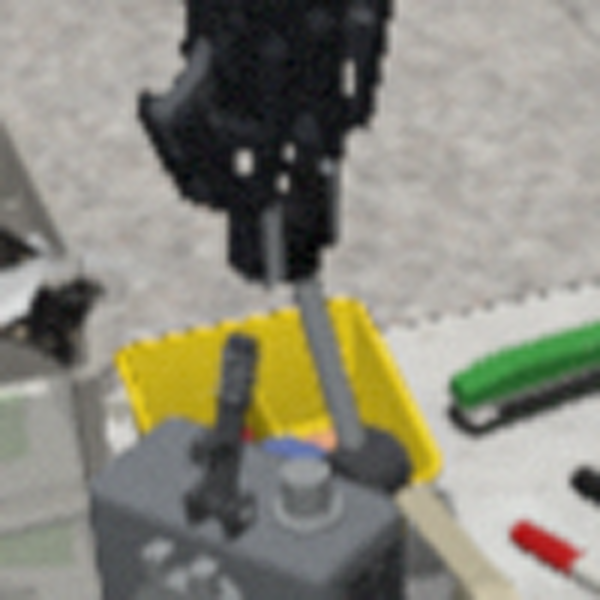

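```bash
python3 -m jog '[[0,0,0,0,0,0,0.1],[0,0,0,0,0,0,0.1],[0,0,0.08,0,0,0,0.1],[0,0,0.02,0,0,0,0.1],[0,0,0,0,0,0,-0.1],[0,0,0,0,0,0,-0.5],[0,0,0,0,0,0,-0.5],[0,0,0,0,0,0,-0.5],[0,0,0,0,0,0,-0.5],[0,0,0,0,0,0,-0.5]]' 60
python3 -c "from h import *;pp()"
```

```text
time: 21.32
tcp_pos: [0.6688, 0.2694, 0.2469]
tcp_rot: [-0.961, 2.99, -0.007]
contact_force: [2.7, -4.1, 0.1]
width: 0.344
21.32 pos [0.6688 0.2694 0.2469] z [ 0.003 -0.004 -1.   ] psi -2.52 F [ 2.7 -4.1  0.1] M [-0.98 -0.56  0.02] w 0.344 q [ 0.3   0.44  0.24  1.37 -0.   -0.33]
press 0.0538 -0.0693 0.2469 Fy -4.917267740507969
```

```bash
python3 -m jog '[[0.06,0,-0.012,0,0,0,-0.5],[0.11,0,-0.022,0,0,0,-0.5],[0.11,0,-0.02,0,0,0,-0.5],[0.115,0,-0.012,0,0,0,-0.5],[0.115,0,-0.005,0,0,0,-0.5],[0.115,0,0,0,0,0,-0.5],[0.115,0,0.006,0,0,0,-0.5],[0.114,0,0.01,0,0,0,-0.5],[0.114,0,0.015,0,0,0,-0.5],[0.112,0,0.023,0,0,0,-0.5]]'
python3 - <<'E'
from h import *
pp()
a=r.grab_frame("scene")[:,:,::-1]
cv2.imwrite("pics/z16.png",cv2.resize(a[120:270,150:270],None,fx=4,fy=4,interpolation=cv2.INTER_CUBIC))
E
```

```text
time: 22.15
tcp_pos: [0.628, 0.2399, 0.2494]
tcp_rot: [-0.959, 2.981, -0.003]
contact_force: [7.7, -0.7, 1.3]
width: 0.35
22.15 pos [0.628  0.2399 0.2494] z [ 0.01   0.001 -1.   ] psi -2.519 F [ 7.7 -0.7  1.3] M [-0.01 -1.74 -0.06] w 0.35 q [ 0.27  0.35  0.11  1.32 -0.   -0.35]
press 0.0035 -0.0692 0.2494 Fy -5.144363642875515
```

View pics/z16.png

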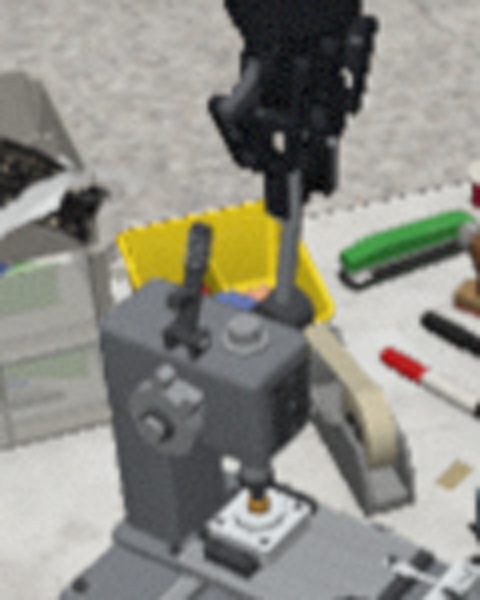

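```bash
python3 -m jog '[[0.112,-0.01,0.03,0,0,0,-0.5],[0.11,0,0.038,0,0,0,-0.5],[0.108,0,0.042,0,0,0,-0.5],[0.106,0,0.047,0,0,0,-0.5],[0.104,0,0.052,0,0,0,-0.5],[0.101,0,0.057,0,0,0,-0.5],[0.098,0,0.062,0,0,0,-0.5],[0.094,0,0.067,0,0,0,-0.5],[0.09,0,0.072,0,0,0,-0.5],[0,0,0,0,0,0,-0.5]]' 70
python3 -c "from h import *;pp()"
```

```text
time: 23.03
tcp_pos: [0.591, 0.2131, 0.2278]
tcp_rot: [-0.958, 2.979, -0.003]
contact_force: [5.6, -0.4, 5.7]
width: 0.342
23.03 pos [0.591  0.2131 0.2278] z [ 0.012  0.002 -1.   ] psi -2.519 F [ 5.6 -0.4  5.7] M [ 0.06 -1.49 -0.11] w 0.342 q [ 0.24  0.28 -0.04  1.25 -0.   -0.38]
press -0.0423 -0.0692 0.2278 Fy -3.5858040614296067
```

```bash
python3 -m jog '[[0.06,0,0.047,0,0,0,-0.5],[0.06,0,0.05,0,0,0,-0.5],[0.055,0,0.05,0,0,0,-0.5],[0.05,0,0.045,0,0,0,-0.5],[0.04,0,0.037,0,0,0,-0.5],[0.03,0,0.028,0,0,0,-0.5],[0,0,0,0,0,0,-0.5],[0,0,0,0,0,0,-0.5],[0,0,0,0,0,0,-0.5],[0,0,0,0,0,0,-0.5]]'
python3 - <<'E'
from h import *
pp()
a=r.grab_frame("scene")[:,:,::-1]
cv2.imwrite("pics/z17.png",cv2.resize(a[130:280,150:270],None,fx=4,fy=4,interpolation=cv2.INTER_CUBIC))
E
```

```text
time: 23.87
tcp_pos: [0.5807, 0.206, 0.214]
tcp_rot: [-0.962, 2.975, 0.001]
contact_force: [12.4, 1.9, -0.8]
width: 0.344
23.87 pos [0.5807 0.206  0.214 ] z [ 0.014  0.005 -1.   ] psi -2.516 F [12.4  1.9 -0.8] M [ 0.96 -1.84  0.69] w 0.344 q [ 0.24  0.26 -0.08  1.21  0.   -0.39]
press -0.0547 -0.0689 0.214 Fy -5.742894776735557
```

View pics/z17.png

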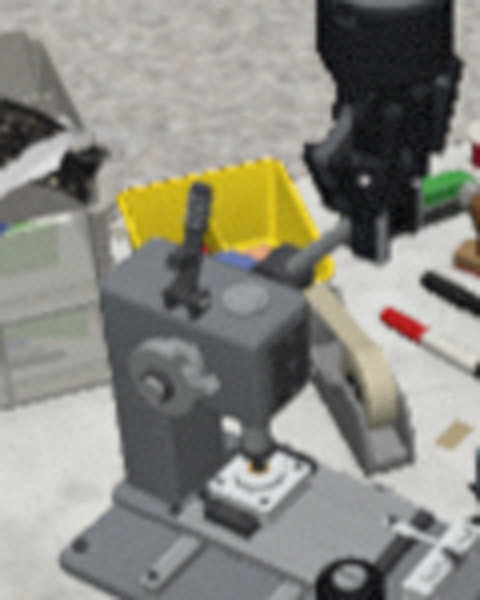

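```bash
python3 -m jog '[[0.03,0,-0.02,0,0,0,-0.5],[0.03,0,-0.02,0,0,0,-0.5],[0,0,0,0,0,0,-0.5],[0,0,0,0,0,0,-0.5],[0,0,0,0,0,0,-0.5],[0,0,0,0,0,0,-0.5],[0,0,0,0,0,0,-0.5],[0,0,0,0,0,0,-0.5],[0,0,0,0,0,0,-0.5],[0,0,0,0,0,0,-0.5]]'
python3 - <<'E'
from h import *
pp()
a=r.grab_frame("scene")[:,:,::-1];b=r.grab_frame("top")[:,:,::-1]
A=cv2.resize(a[170:220,210:260],None,fx=8,fy=8,interpolation=cv2.INTER_CUBIC)
B=cv2.resize(a[220:270,190:240],None,fx=8,fy=8,interpolation=cv2.INTER_CUBIC)
cv2.imwrite("pics/z18.png",cv2.hconcat([A,B])); cv2.imwrite("pics/s18.png",a);cv2.imwrite("pics/t18.png",b)
x=np.load("pose.npy");print(proj("scene",W(x,[(.025,-.068,.16),(-.053,-.068,.244),(-.049,-.068,.248)])))
meas()
E
```

```text
time: 24.75
tcp_pos: [0.5806, 0.2061, 0.2142]
tcp_rot: [-0.961, 2.971, 0.005]
contact_force: [20.8, 8.0, -11.8]
width: 0.342
24.75 pos [0.5806 0.2061 0.2142] z [ 0.017  0.009 -1.   ] psi -2.516 F [ 20.8   8.  -11.8] M [ 1.99 -3.38  0.6 ] w 0.342 q [ 0.23  0.26 -0.09  1.21  0.   -0.39]
press -0.0548 -0.0688 0.2142 Fy -5.786799188110213
[[219.61430709 198.93033903]
 [245.37335605 180.24705012]
 [243.8835244  178.30384796]]
pointer [np.float64(-25.4), np.float64(-26.61), np.float64(-19.16), np.float64(-24.29)] index [np.float64(-21.44), np.float64(-20.89), np.float64(-14.24)]
```

View pics/z18.png

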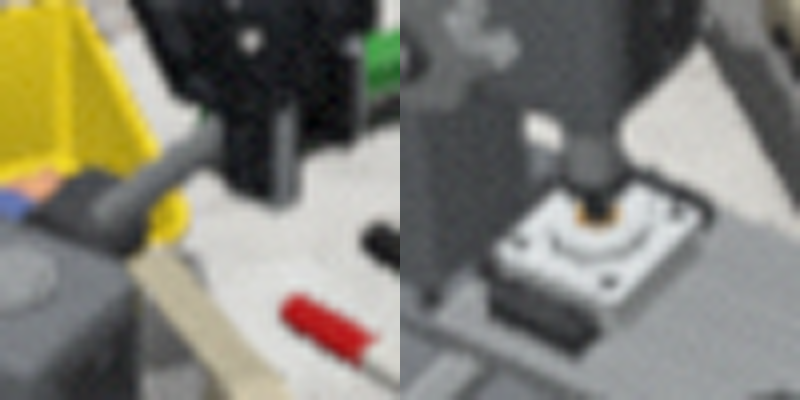

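View pics/s18.png

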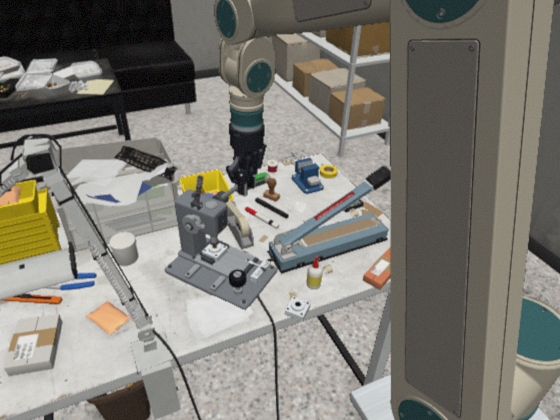

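```bash
python3 -m jog '[[0,0,0.03,0,0,0,-0.5],[0,0,0,0,0,0,-0.5],[0,0,0,0,0,0,-0.5],[0,0,0,0,0,0,-0.5],[0,0,0,0,0,0,-0.5],[0,0,0,0,0,0,-0.5],[0,0,0,0,0,0,-0.5],[0,0,0,0,0,0,-0.5],[0,0,0,0,0,0,-0.5],[0,0,0,0,0,0,-0.5]]'
python3 - <<'E'
from h import *
pp()
o,X,Y=rect("scene",2);cv2.imwrite("pics/r19.png",cv2.resize(o,None,fx=1.6,fy=1.6))
E
```

```text
time: 25.88
tcp_pos: [0.5807, 0.2061, 0.2141]
tcp_rot: [-0.961, 2.97, 0.005]
contact_force: [18.8, 7.8, -6.7]
width: 0.343
25.88 pos [0.5807 0.2061 0.2141] z [ 0.018  0.009 -1.   ] psi -2.516 F [18.8  7.8 -6.7] M [ 1.88 -3.01  0.66] w 0.343 q [ 0.23  0.26 -0.09  1.21  0.   -0.39]
press -0.0547 -0.0688 0.2141 Fy -4.718474704032332
```

View pics/r19.png

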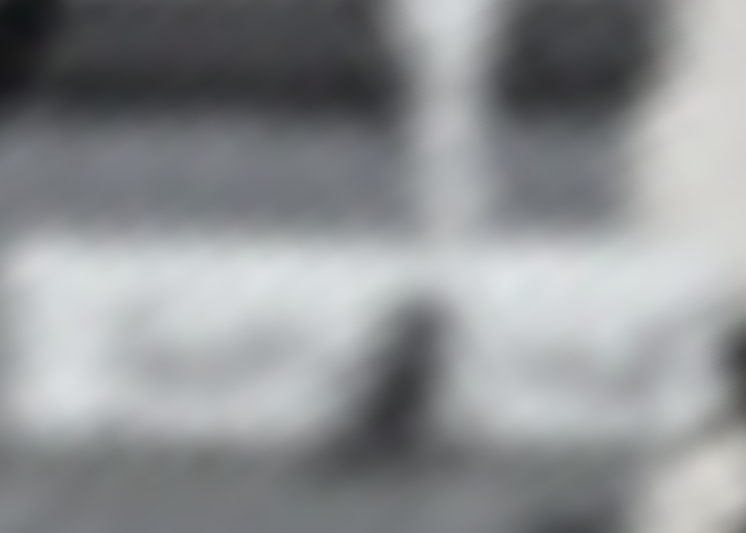

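```bash
python3 -c "
from h import *
pp();print(r.close_job())"
```

```text
25.98 pos [0.5807 0.2061 0.2141] z [ 0.018  0.009 -1.   ] psi -2.516 F [18.1  7.5 -6.6] M [ 1.91 -3.02  0.63] w 0.345 q [ 0.23  0.26 -0.09  1.21  0.   -0.39]
press -0.0547 -0.0688 0.2141 Fy -4.584895985596523
the job is handed in; nothing more can be done
None
```

The bush is pressed home and I handed the job in at 26 s, with the fingers still holding the ball at the lever's stop. One alignment check disagreed with the others.

- **Knob and slide:** With the catch on, I turned the knob about 2.65 rad clockwise. From the top camera, the pointer then stood about 0.2 mm from the index (measurement spread about ±0.25 mm).
- **Catch:** I gripped the tab, lifted it and swung it over. The first swing stopped short of the end, at about 1.8 rad by the picture. I then pushed it with closed fingers until it resisted at about 7 N, which put it on its stop.
- **Lever:** I gripped the ball at 60–70 N and pulled it forward to its stop. There the force rose from about 12 to 24 N with no further travel. I finished holding it with about 20 N of push.

**Last checks:** The punch was down and centred on the bush, and the bush looked flush with the housing. The grip and pose held steady.

**Check that disagreed:** A later scene-camera view put the pointer about 1.5–2 mm to the right of the index. I think the pointer standing slightly higher than the index explains most of this, because that camera looks across at an angle and the top camera does not. I could not repeat the top-camera measurement, as the arm was in the way by then.

I did not touch the other things on the bench.

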